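Open the touch-latch display case on the market stall without letting its flap fly up

TASK

A customer wants to see inside the dark wooden display case on the stall: press its top flap down at the metal disc until the latch clicks, then keep hold of it from above and ease it up as it springs, so that it never flies open. Leave it standing open by itself, with the goods around the case undisturbed.

Things in the scene. Friction and masses are not known exactly. Their poses are not given: they have to be found in the camera images.
- case: Dark wooden display case fixed to the table, 220 (x) by 130 (y) by 100 mm high, walls 12 mm. Origin: centre of its underside; z up, x from the front (latch) side to the back (hinge) side, y along the hinge. Its top is one inset wooden flap, 190 by 100 by 12 mm, flush with the rim, 3 mm gap all round: while shut it can only be worked from its upper face.
- flap (a joint): Angle of the flap, rad: 0 shut and flush, positive open (front edge goes up and back), negative pressed in. The latch lets go when the flap is pressed to about -0.03 to -0.04 (5 to 6 mm down at the press spot, 6 to 10 N); firm stop at -0.06 (9 mm). It does not latch again. Let go from about 0.8 on, the flap floats gently to rest at 0.9 to 1.2.
- press_spot (a point): Centre of the upper face of a flat steel disc, 36 mm across and standing 1 mm proud of the flap, on the flap's middle line 40 mm from its front edge and 150 mm from the hinge line. It moves with the flap; its axes are the flap's: z out of the upper face, x from the front edge to the hinge, y along the hinge.
- flap_edge (a point): Middle of the flap's front upper edge, 190 mm from the hinge line; moves with the flap. Once unlatched, a hinge spring lifts the flap, 2 to 6 N at the press spot, fading as it rises. Left alone it flies up at over 4 rad/s; held back from above it follows the hand up.
- flap_hinge (a point): Middle of the hinge line, at the flap's far upper edge, 100 mm above the table; the line runs along the case's y axis. Fixed to the case.
- camel: Bystander: carved wooden camel on a plinth 50 by 80 mm, 122 mm high, loose. Origin: centre of its underside.
- candlestick: Bystander: brass candlestick, foot 64 mm across, 118 mm high, loose. Origin: centre of its underside.
- horn: Bystander: red lucky-charm horn standing on its broad end, 60 mm across, 130 mm high, loose. Origin: centre of its underside.
- tray: Bystander: white plastic tray of beads beside the case, 160 by 130 by 30 mm, fixed. Origin: centre of its underside.

How it is judged:
On the way:
1. the flap is pressed in below flush, as the latch needs to let go (value of joint flap below -0.018 rad).
At the end, for the whole second after the job is handed in: The flap stands open by itself at more than 0.8 rad (about 46 degrees), at rest (under 0.1 rad/s), and camel, candlestick and horn are upright within 30 mm of where they stood (value of joint flap above 0.8 rad and velocity of joint flap between -0.1 and 0.1 rad/s and distance of each of camel, candlestick, horn from where it was at the start of the episode below 0.03 m and angle between each of camel, candlestick, horn's own z axis and vertical below 0.2 rad); the robot touches nothing.
It fails at once if the flap flies up: it opens faster than 2.5 rad/s (about 0.5 m/s at its front edge) (velocity of joint flap above 2.5 rad/s).
It fails at once if a bystander is knocked over (angle between any of camel, candlestick, horn's own z axis and vertical above 0.7 rad).
It also fails if it takes over 40 s, if anything falls off the work surface, if the arm or the gripper's body presses on something with over 40 N, if the wrist force passes 120 N, or if a joint passes its speed limit or range.

ROBOT

A 6-joint arm with a two-finger parallel gripper is mounted at the origin on the work surface. World frame = base frame: x ahead of the robot, y to its left, z up, the work surface at z = 0. Lengths are in m, angles in rad, forces in N, time in s.
With the tool pointing down it reaches from about 0.35 to 0.875 m from the base axis. Payload 4.2 kg.
Tool frame: the origin (TCP) lies at the very end of the fingers, on their centre line; the grasp point (between the pads) lies 19 mm behind it; z points along the fingers, y is the direction in which the jaws open and shut (so a half turn about z gives the same grasp; the last joint's range is limited). The gripper opens to 85 mm and grips with 20 to 120 N. Pads are 22 mm wide; open, the fingers measure 114 mm over their backs; the gripper's body (76 mm by 85 mm) begins 54 mm behind the grasp point. The pads swing forward as they close: fully open they stand 13 mm farther back than shut.
Start: joints at [-0.999, 0.385, 0.008, 0, -1.194, -0.259], TCP at [0.192, -0.595, 0.231] pointing down, gripper open.
Joint ranges: [-3.14, 3.14], [-1.21, 2.06], [-1.07, 1.41], [-3.16, 2.05], [-2.99, -0.16], [-3.1, 3.1]. Speed limits (rad/s): [2.79, 2.79, 3.14, 3.14, 3.14, 3.14].

INTERFACE

Orientations are given as a rotation vector (axis times angle).
In Python, from workcell import arm, imaging, workorder gives the robot as it stands. The module is installed in compiled form; this text tells all that it offers.
- The arm moves only by the tool move_arm, never from a script. Its argument "deltas" is a list of rows, each a list of 4 numbers: the shift along the tool's x, y, z in cm, then the turn about the tool's z in degrees. In form: [[tx, ty, tz, twist], ...]. A call has 1 to 20 rows; each row is the pose to reach, as a shift and turn from the pose commanded when the call began, along the tool's axes at that moment; what a row does not reach only later rows make up. A row lasts 1/10 s, in which the tool goes at most 50 mm and 8.59 degrees, less where a joint would pass 70% of its speed; a pose out of reach is approached as far as the arm can. A call with a gripper value outside its range is refused whole. "jaw" is the opening, from 0 (shut) to 1 (fully open), set as the call begins (left out, the last holds). The fingers move at their own pace and stop on an object; the grip force is fixed at half the most. Time passes only in rows, so rows that repeat a pose let the fingers close. It gives the time, the measured TCP pose, the force and the opening at its end, in the units of the state.
- arm.read_state(): the state, without advancing time (a new reading comes with each control period).
- imaging.snapshot(name): name is "scene" or "top" or "wrist"; returns the picture (480x640x3 uint8, red, green, blue); there is no depth.
- imaging.get_calibration(name): a dict with "vertical_fov" (degrees; the focal length in pixels is half the picture's height over the tangent of half this angle, whatever the lens; pixels are square), "cx", "cy" (the principal point, pixels), "rvec" (rotation vector, rad) and "tvec" (3), from world to camera coordinates, as OpenCV has them; the wrist camera has in their place "hand_eye" (4x4, takes a point from camera to tool coordinates, whose origin is the TCP and whose axes are the flange's). Camera axes: x right, y down, z forward; pixel columns grow to the right and rows downward; lengths in m; the calibration is good to about 2 mm. The wrist camera is an equidistant fisheye: a pixel r from the principal point sees the ray r / f radians off the axis. A picture is of the moment at which its call begins: read the wrist's pose just before it. get_calibration takes no time and is no camera call.
- workorder.close_job(): hands the job in, once; it reports no verdict.
Trained networks look in the newest picture that a camera, given by its name, has taken for a name from the list of things; names that differ only in an ending like _2 or _b are one class to them, and where a whole thing is asked for, a point or a joint stands for the part that bears it (a point fixed in the world has none). Each returns a list of dicts, best first, with "confidence" (0 to 1); they miss things now and then, are a little off and sometimes report something else, mostly with a low value. They report only what shows in the picture. A call takes as long as a camera call.
- imaging.spot_in(camera, name): "centre" ([x, y, z] in m, in world coordinates, good to about 4 mm: the middle of the surface that is visible of it).
The state is a dict: "clock": time; "joint_pos": joint angles; "dq": joint speeds; "effort": joint torques, N m; "tool_pos": TCP position; "ee_rot": TCP orientation; "contact_force": force on the tool from outside, world axes, zero at the start; "wrist_torque": the same for the moment, N m; "opening": opening from 0.0 (shut) to 1.0 (fully open).
Only numpy, scipy, OpenCV 4.12 (cv2) and the standard library are available. Lean on these libraries where they do the work, as an engineer would, in place of code of your own. Each camera call takes 0.05 s, during which the arm holds its last target.

## Working session

There is one attempt and no reset: what is moved stays moved. The work goes in short steps, Python scripts to look and compute and a tool call to move; the robot and the scene stay as the last step left them, time stands still between calls to the robot, and variables do not carry over. Pictures are saved under pics/ and viewed, and the job is handed in when it is done.

Besides the shell and the picture viewer there is one more tool, called after ">>>" by a JSON object that holds its "op" and its "data", one argument or row to a line. move_arm: Moves the arm, as the interface text tells. Its arguments: {"type":"object","properties":{"deltas":{"type":"array"},"jaw":{"type":"number"}},"required":["deltas"]}

```bash
mkdir -p pics; python3 - <<'E'
from workcell import arm, imaging
import cv2
s=arm.read_state(); print(s)
for c in ("scene","top"):
    im=imaging.snapshot(c); cv2.imwrite(f"pics/{c}0.png",im[:,:,::-1])
    k=imaging.get_calibration(c); print(c,k)
    for n in ("case","press_spot","flap_edge","camel","candlestick","horn","tray"):
        if c=="scene" and n in("camel",): pass
        r=imaging.spot_in(c,n); print(n,[( [round(float(v),3) for v in x["centre"]],round(x["confidence"],2)) for x in r[:2]])
print(arm.read_state()["clock"])
E
```

```text
{'clock': 0.0, 'joint_pos': array([-9.99401675e-01,  3.85552110e-01,  6.59432081e-03, -4.79517819e-04,
       -1.19400881e+00, -2.58623850e-01]), 'dq': array([-0.00035102,  0.00077437, -0.00189458,  0.00103468,  0.00120315,
       -0.00078925]), 'effort': array([ 1.89903735e-04, -3.92284870e+01,  1.88398558e+01,  4.18595955e+00,
       -4.66084457e-03,  1.41121478e-05]), 'tool_pos': array([ 0.19214907, -0.59410056,  0.23021484]), 'ee_rot': array([ 0.48895159, -3.10283482, -0.00340144]), 'contact_force': array([ 0.11155772,  0.42241895, -0.08672378]), 'wrist_torque': array([-0.03162458,  0.01751892,  0.0563664 ]), 'opening': 1.0033137332760185}
scene {'vertical_fov': 45.72693919559763, 'cx': 337.3265550643702, 'cy': 229.6263931771604, 'rvec': array([ 2.29684169,  1.04915411, -0.3657986 ]), 'tvec': array([-0.44824044, -0.22610363,  1.52905561])}
case [([0.618, 0.107, 0.104], 0.8)]
press_spot [([0.599, 0.122, 0.103], 0.8)]
flap_edge [([0.601, 0.122, 0.095], 0.98)]
camel [([0.596, 0.288, 0.051], 0.84)]
candlestick [([0.492, 0.28, 0.014], 0.91)]
horn [([0.7, 0.27, 0.055], 0.83)]
tray [([0.594, -0.049, 0.011], 0.98)]
top {'vertical_fov': 43.90561203197497, 'cx': 322.26809737216144, 'cy': 236.19583663465795, 'rvec': array([ 2.183628  , -2.15568819,  0.11952776]), 'tvec': array([0.09068462, 0.5635096 , 1.35688232])}
case [([0.593, 0.123, 0.101], 0.68)]
press_spot []
flap_edge [([0.593, 0.119, 0.101], 0.55)]
camel [([0.587, 0.284, 0.082], 0.97)]
candlestick [([0.479, 0.285, 0.011], 0.97)]
horn [([0.684, 0.273, 0.066], 0.61)]
tray [([0.594, -0.05, 0.007], 0.95)]
0.8
```

View pics/scene0.png

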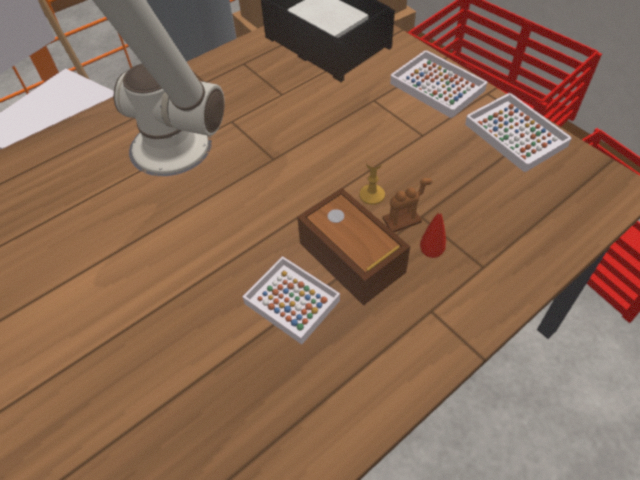

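View pics/top0.png

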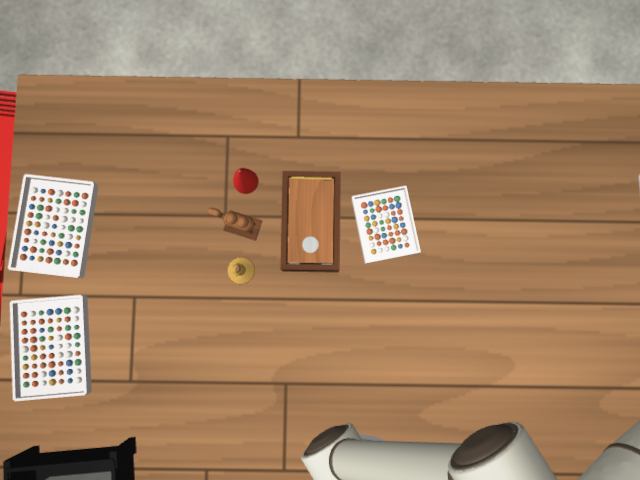

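```bash
cat > h.py <<'E'
import numpy as np, cv2
from scipy.spatial.transform import Rotation as R
from workcell import arm, imaging
def ray(c,px,z):
    k=imaging.get_calibration(c); f=240/np.tan(np.radians(k["vertical_fov"]/2))
    M=R.from_rotvec(k["rvec"]).as_matrix(); o=-M.T@k["tvec"]
    d=M.T@np.array([(px[0]-k["cx"])/f,(px[1]-k["cy"])/f,1]); return o+d*(z-o[2])/d[2]
E
python3 - <<'E'
from h import *
for c in("scene","top"):
    im=cv2.imread(f"pics/{c}0.png"); 
    x0,y0=(310,244) if c=="top" else (336,216)
    w=14; sub=im[y0-w:y0+w,x0-w:x0+w].astype(int)
    m=(sub.min(2)>130)&(np.ptp(sub,axis=2)<60); ys,xs=np.nonzero(m)
    p=(xs.mean()+x0-w,ys.mean()+y0-w); print(c,p,len(xs),ray(c,p,.101).round(4))
for p in [(282,171),(339.5,171),(281,270.5),(339.5,270.5)]: print("case",ray("top",p,.1).round(3))
for p in [(299,229),(343,192),(408,240),(365,278)]: print("case s",ray("scene",p,.1).round(3))
im=cv2.imread("pics/top0.png")[150:290,180:440]; cv2.imwrite("pics/topcrop.png",cv2.resize(im,None,fx=3,fy=3,interpolation=2))
s=arm.read_state(); print(R.from_rotvec(s["ee_rot"]).as_matrix().round(3))
E
```

```text
scene (np.float64(335.4423076923077), np.float64(215.39102564102564)) 156 [0.5372 0.1243 0.101 ]
top (np.float64(309.8675799086758), np.float64(244.31050228310505)) 219 [0.5364 0.1253 0.101 ]
case [0.7  0.19 0.1 ]
case [0.702 0.062 0.1  ]
case [0.478 0.188 0.1  ]
case [0.48  0.059 0.1  ]
case s [0.514 0.041 0.1  ]
case s [0.496 0.182 0.1  ]
case s [0.689 0.197 0.1  ]
case s [0.699 0.064 0.1  ]
[[-0.951 -0.308  0.   ]
 [-0.308  0.951 -0.   ]
 [-0.    -0.    -1.   ]]
```

View pics/topcrop.png

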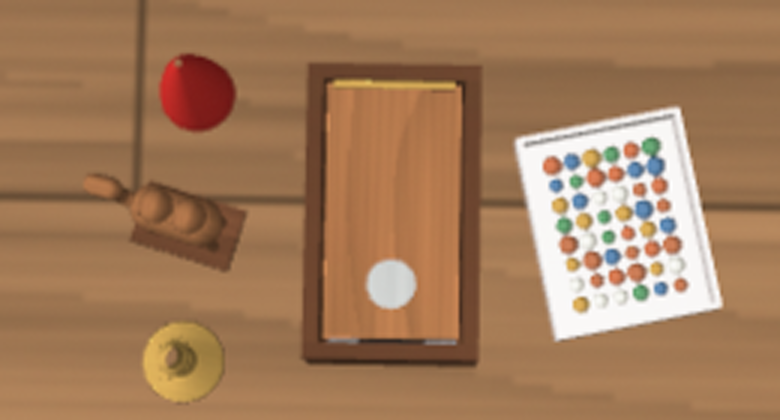

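>>> {"op": "move_arm", "data": {
  "deltas": [
    [-3,3.2,0,1],
    [-6.1,6.4,0,2],
    [-9.2,9.6,0,3],
    [-12.2,12.8,0,4],
    [-15.3,16,0,5],
    [-18.3,19.2,0,6],
    [-21.4,22.5,0,7],
    [-24.4,25.7,0,8],
    [-27.5,28.9,0,9],
    [-30.5,32,0,10],
    [-33.6,35.3,0,11],
    [-36.6,38.5,0,12],
    [-39.7,41.7,0,13],
    [-42.7,44.9,0,14],
    [-45.8,48.1,0,15.5],
    [-48.9,51.3,0,17],
    [-52,54.5,0,17.9],
    [-55,57.8,0,17.9],
    [-55,57.8,0,17.9],
    [-55,57.8,0,17.9]
  ],
  "jaw": 0
}}

```text
clock: 2.8
tool_pos: [0.5377, 0.1254, 0.2308]
ee_rot: [0.003, -3.141, 0.001]
contact_force: [-0.4, 0.3, 0.3]
opening: 0.003
```

```bash
python3 - <<'E'
from h import *
s=arm.read_state(); print({k:np.round(v,4) for k,v in s.items()}); print(R.from_rotvec(s["ee_rot"]).as_matrix().round(3))
im=imaging.snapshot("wrist"); cv2.imwrite("pics/w1.png",im[:,:,::-1])
im=imaging.snapshot("scene"); cv2.imwrite("pics/s1.png",im[:,:,::-1])
k=imaging.get_calibration("wrist");print(k)
E
```

```text
{'clock': np.float64(2.8), 'joint_pos': array([ 5.2260e-01,  2.6200e-01, -1.7280e-01, -1.0000e-04, -1.1371e+00,
       -2.0914e+00]), 'dq': array([-0.026 , -0.0263, -0.0284, -0.0007, -0.0008,  0.0008]), 'effort': array([ 6.79400e-01, -3.17205e+01,  1.88508e+01,  4.13440e+00,
        5.46000e-02, -1.03000e-02]), 'tool_pos': array([0.5377, 0.1254, 0.2308]), 'ee_rot': array([ 3.0000e-03, -3.1405e+00,  8.0000e-04]), 'contact_force': array([-0.3547,  0.3026,  0.287 ]), 'wrist_torque': array([-0.0738,  0.03  , -0.0195]), 'opening': np.float64(0.0026)}
[[-1.    -0.002 -0.001]
 [-0.002  1.    -0.   ]
 [ 0.001 -0.    -1.   ]]
{'vertical_fov': 65.70646984690485, 'cx': 316.77706527406906, 'cy': 236.15018836134064, 'hand_eye': array([[ 9.25184346e-04, -9.55109809e-01, -2.96250565e-01,
         7.56439288e-02],
       [ 9.99999569e-01,  9.06768969e-04,  1.99560837e-04,
        -7.76201238e-04],
       [ 7.80283068e-05, -2.96250622e-01,  9.55110236e-01,
        -1.44044891e-01],
       [ 0.00000000e+00,  0.00000000e+00,  0.00000000e+00,
         1.00000000e+00]])}
```

View pics/w1.png

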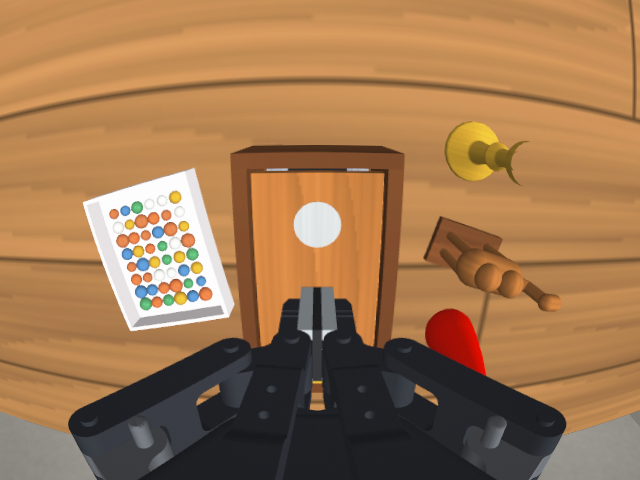

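View pics/s1.png

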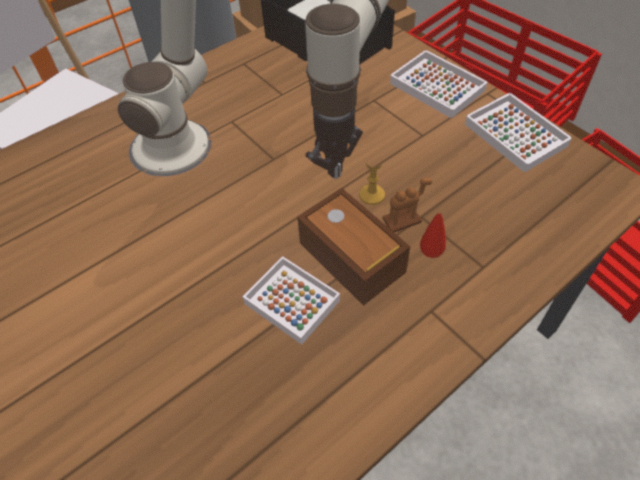

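>>> {"op": "move_arm", "data": {
  "deltas": [
    [0,0,2,0],
    [0,0,4.5,0],
    [0,0,7,0],
    [0,0,9,0],
    [0,0,10.5,0],
    [0,0,11.5,0],
    [0,0,12,0],
    [0,0,12.3,0],
    [0,0,12.3,0],
    [0,0,12.3,0]
  ]
}}

```text
clock: 3.9
tool_pos: [0.5382, 0.1247, 0.109]
ee_rot: [-0.001, 3.14, 0.001]
contact_force: [0.6, -0.5, 0.6]
opening: 0.001
```

>>> {"op": "move_arm", "data": {
  "deltas": [
    [0,0,0.1,0],
    [0,0,0.2,0],
    [0,0,0.3,0],
    [0,0,0.4,0],
    [0,0,0.5,0],
    [0,0,0.6,0],
    [0,0,0.7,0],
    [0,0,0.8,0],
    [0,0,0.8,0]
  ]
}}

```text
clock: 4.8
tool_pos: [0.5378, 0.1245, 0.1009]
ee_rot: [-0.001, 3.141, -0.0]
contact_force: [-2.3, 0.9, 3.7]
opening: 0.002
```

>>> {"op": "move_arm", "data": {
  "deltas": [
    [0,0,0.1,0],
    [0,0,0.2,0],
    [0,0,0.3,0],
    [0,0,0.4,0],
    [0,0,0.4,0]
  ]
}}

```text
clock: 5.3
tool_pos: [0.5379, 0.1245, 0.0974]
ee_rot: [-0.001, 3.141, -0.0]
contact_force: [-2.4, -0.4, 6.7]
opening: 0.005
```

>>> {"op": "move_arm", "data": {
  "deltas": [
    [0,0,0.1,0],
    [0,0,0.2,0],
    [0,0,0.3,0],
    [0,0,0.3,0]
  ]
}}

```text
clock: 5.7
tool_pos: [0.5379, 0.1246, 0.0945]
ee_rot: [-0.002, 3.141, -0.0]
contact_force: [-2.1, -0.2, 9.0]
opening: 0.001
```

>>> {"op": "move_arm", "data": {
  "deltas": [
    [0,0,0.1,0],
    [0,0,0.15,0],
    [0,0,0.15,0]
  ]
}}

```text
clock: 6.0
tool_pos: [0.538, 0.1246, 0.0931]
ee_rot: [-0.002, 3.141, -0.0]
contact_force: [-2.7, -0.5, 8.1]
opening: 0.007
```

>>> {"op": "move_arm", "data": {
  "deltas": [
    [0,0,-0.2,0],
    [0,0,-0.4,0],
    [0,0,-0.6,0],
    [0,0,-0.8,0],
    [0,0,-1.0,0],
    [0,0,-1.2,0],
    [0,0,-1.2,0],
    [0,0,-1.2,0]
  ]
}}

```text
clock: 6.8
tool_pos: [0.5379, 0.1246, 0.1038]
ee_rot: [-0.001, 3.141, 0.0]
contact_force: [-1.2, -0.4, 2.5]
opening: 0.0
```

>>> {"op": "move_arm", "data": {
  "deltas": [
    [0,0,-0.48,0],
    [-0.05,0,-0.96,0],
    [-0.1,0,-1.44,0],
    [-0.16,0,-1.9,0],
    [-0.23,0,-2.4,0],
    [-0.32,0,-2.85,0],
    [-0.32,0,-2.85,0]
  ]
}}

```text
clock: 7.5
tool_pos: [0.5414, 0.1246, 0.1331]
ee_rot: [-0.001, 3.14, 0.001]
contact_force: [-0.4, -0.5, 2.2]
opening: -0.001
```

```bash
python3 - <<'E'
from h import *
im=imaging.snapshot("scene"); cv2.imwrite("pics/s2.png",cv2.resize(im[130:320,250:480,::-1],None,fx=3,fy=3))
print(arm.read_state()["contact_force"])
E
```

```text
[-0.7289483  -0.66513122  1.59158151]
```

View pics/s2.png

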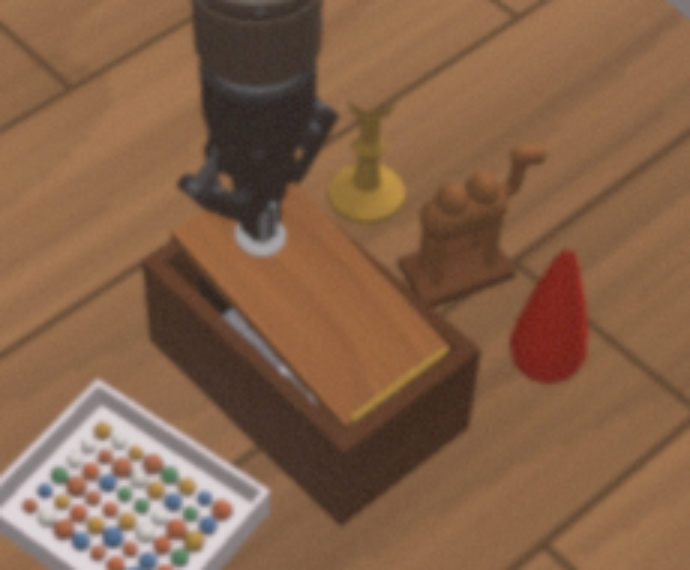

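>>> {"op": "move_arm", "data": {
  "deltas": [
    [-0.14,0,-0.62,0],
    [-0.3,0,-1.24,0],
    [-0.49,0,-1.85,0],
    [-0.71,0,-2.46,0],
    [-0.94,0,-3.05,0],
    [-1.2,0,-3.64,0],
    [-1.49,0,-4.2,0],
    [-1.8,0,-4.77,0],
    [-2.12,0,-5.32,0],
    [-2.48,0,-5.85,0],
    [-2.48,0,-5.85,0]
  ]
}}

```text
clock: 8.65
tool_pos: [0.5665, 0.1247, 0.1916]
ee_rot: [-0.0, 3.141, 0.001]
contact_force: [-0.3, 0.6, 0.2]
opening: 0.003
```

```bash
python3 - <<'E'
from h import *
im=imaging.snapshot("scene"); cv2.imwrite("pics/s3.png",cv2.resize(im[130:320,250:480,::-1],None,fx=3,fy=3))
print(arm.read_state()["contact_force"])
E
```

```text
[1.24078178 1.82208889 0.7214943 ]
```

View pics/s3.png

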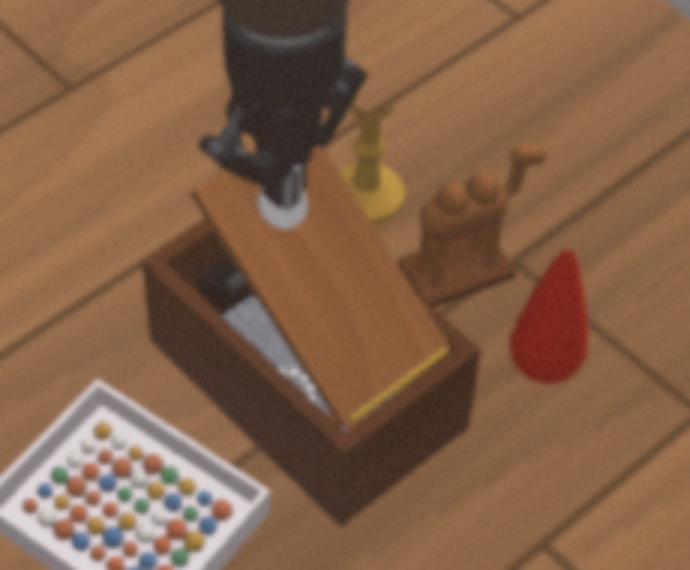

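>>> {"op": "move_arm", "data": {
  "deltas": [
    [-0.37,0,-0.52,0],
    [-0.76,0,-1.03,0],
    [-1.18,0,-1.52,0],
    [-1.6,0,-2.0,0],
    [-2.06,0,-2.44,0],
    [-2.5,0,-2.9,0],
    [-3.0,0,-3.3,0],
    [-3.5,0,-3.7,0],
    [-4.0,0,-4.07,0],
    [-4.55,0,-4.43,0],
    [-4.55,0,-4.43,0],
    [-4.55,0,-4.43,0]
  ]
}}

```text
clock: 9.9
tool_pos: [0.6113, 0.1246, 0.2349]
ee_rot: [0.0, -3.141, -0.0]
contact_force: [-0.1, 0.1, -0.1]
opening: -0.003
```

```bash
python3 - <<'E'
from h import *
im=imaging.snapshot("scene"); cv2.imwrite("pics/s4.png",cv2.resize(im[130:320,250:480,::-1],None,fx=3,fy=3))
print(arm.read_state()["contact_force"])
E
```

```text
[-0.13645133 -0.21246038 -0.07613916]
```

View pics/s4.png

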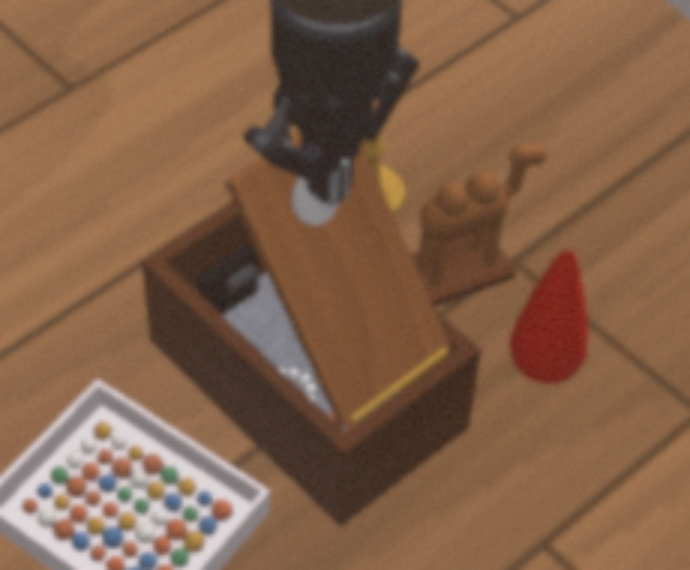

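>>> {"op": "move_arm", "data": {
  "deltas": [
    [-0.5,0,-0.4,0],
    [-1,0,-0.8,0],
    [-1.6,0,-1.4,0],
    [-2.2,0,-2,0],
    [-3,0,-3,0],
    [-4,0,-4,0],
    [-4.5,0,-5.5,0],
    [-4.5,0,-7,0],
    [-4.5,0,-8.5,0],
    [-4.5,0,-10,0],
    [-4.5,0,-10,0],
    [-4.5,0,-10,0],
    [-4.5,0,-10,0],
    [-4.5,0,-10,0],
    [-4.5,0,-10,0],
    [-4.5,0,-10,0],
    [-4.5,0,-10,0],
    [-4.5,0,-10,0],
    [-4.5,0,-10,0]
  ]
}}

```text
clock: 11.85
tool_pos: [0.6563, 0.1246, 0.3351]
ee_rot: [-0.001, 3.142, 0.0]
contact_force: [-0.4, 0.3, 0.7]
opening: 0.0
```

```bash
python3 - <<'E'
from h import *
for i in range(2):
    im=imaging.snapshot("scene")
    print(imaging.spot_in("scene","press_spot")[:1],imaging.spot_in("scene","flap_edge")[:1])
cv2.imwrite("pics/s5.png",cv2.resize(im[130:320,250:480,::-1],None,fx=3,fy=3))
im=imaging.snapshot("top");cv2.imwrite("pics/t5.png",im[:,:,::-1])
a=cv2.imread("pics/top0.png")
for n in ("camel","candlestick","horn"): print(n,[(x["centre"].round(3) if hasattr(x["centre"],"round") else x["centre"]) for x in imaging.spot_in("scene",n)[:1]])
im=imaging.snapshot("wrist");cv2.imwrite("pics/w5.png",im[:,:,::-1])
print(arm.read_state()["contact_force"],arm.read_state()["clock"])
E
```

```text
[{'centre': [0.6296, 0.1199, 0.1782], 'confidence': 0.77}] [{'centre': [0.628, 0.1212, 0.1781], 'confidence': 0.76}]
[{'centre': [0.6255, 0.1223, 0.1805], 'confidence': 0.91}] [{'centre': [0.6258, 0.1234, 0.1781], 'confidence': 0.64}]
camel [[0.598, 0.2892, 0.0684]]
candlestick [[0.7009, 0.2728, 0.0517]]
horn [[0.7027, 0.2677, 0.0536]]
[-0.26861298  0.08370721  0.29353619] 12.4
```

View pics/s5.png

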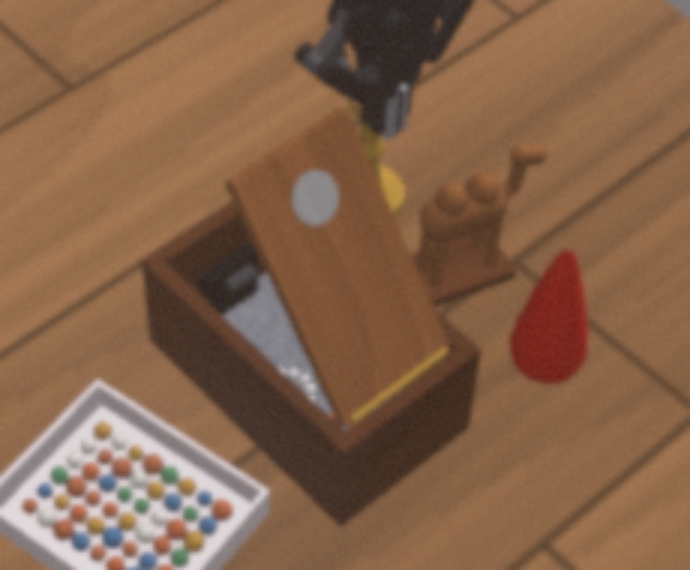

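View pics/w5.png

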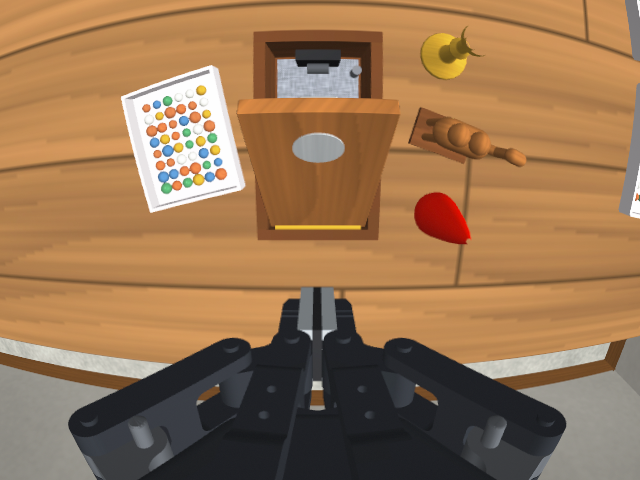

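```bash
python3 - <<'E'
from h import *
def proj(c,X):
    k=imaging.get_calibration(c); f=240/np.tan(np.radians(k["vertical_fov"]/2))
    p=R.from_rotvec(k["rvec"]).as_matrix()@X+k["tvec"]; return np.array([k["cx"]+f*p[0]/p[2],k["cy"]+f*p[1]/p[2]])
H=np.array([.687,.125,.1])
for t in np.arange(.6,1.3,.1):
    r=.15; print(round(t,1),*[proj("scene",H+[-q*np.cos(t),s,q*np.sin(t)]).round(1) for q,s in((.15,0),(.19,.05),(.19,-.05))])
import time
im=imaging.snapshot("scene");cv2.imwrite("pics/s6.png",cv2.resize(im[130:320,250:480,::-1],None,fx=3,fy=3))
a=cv2.imread("pics/s5.png").astype(int);b=cv2.imread("pics/s6.png").astype(int);print(abs(a-b)[100:420,150:460].max())
E
```

```text
0.6 [343.5 197. ] [351.2 168.9] [314.1 192.7]
0.7 [346.5 195.8] [355.  166.9] [317.4 191. ]
0.8 [349.9 195.1] [359.4 165.6] [321.4 190. ]
0.9 [353.7 195. ] [364.3 165.1] [326.  189.9]
1.0 [357.9 195.6] [369.8 165.5] [331.1 190.6]
1.1 [362.4 196.9] [375.7 166.7] [336.7 192.3]
1.2 [367.3 198.9] [382.1 168.9] [342.8 194.8]
14
```

```bash
python3 - <<'E'
from workcell import workorder
print(workorder.close_job())
E
```

```text
the job is handed in; nothing more can be done
None
```

I pressed the flap at the disc with the closed fingertips, about 8 mm down with a peak reading of 9 N. I then followed it up along its arc at roughly 0.3–0.4 rad/s and backed off up and away. The job was handed in at about 12.5 s.

**Last checks:**
- **Flap angle:** it stands at about 0.9 rad, measured from where the disc and front corners sit in the scene picture.
- **At rest:** it had not moved between the pictures taken after I let go.
- **Robot:** it is clear of everything, with the force reading close to zero.
- **Goods:** camel, candlestick and horn all look upright and in place. The camel and horn detections match their starting positions to within about 5 mm.

**One disagreement:** in the last scene picture the network reported the candlestick at the horn's position. The flap partly hides the candlestick there. The wrist picture shows it upright beside the case, so I judged that detection by eye only and have no final measured position for it.

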